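# Set a U-clamp over a display pole

## Robot

A 6-joint arm with a two-finger parallel gripper is mounted at the origin on a cart in front of the work surface, level with it; the furniture and walls round the work are solid. World frame = base frame: x ahead of the robot, y to its left, z up, the work surface at z = 0. Lengths are in mm, angles in rad, forces in N, time in s.
With the tool pointing down it reaches from about 400 to 925 mm from the base axis. Payload 12.5 kg.
Tool frame: the origin (TCP) lies at the very end of the fingers, on their centre line; the grasp point (between the pads) lies 19 mm behind it; x points along the fingers, y is the direction in which the jaws open and shut, and the axes are right-handed (so a half turn about x gives the same grasp; the last joint's range is limited). The gripper opens to 95 mm and grips with 3 to 60 N. Pads are 20 mm wide; open, the fingers measure 119 mm over their backs; the gripper's body (75 mm by 180 mm) begins 59 mm behind the grasp point.
Start: joints at [-1.361, 0.491, 1.559, -0, 1.092, -0.106], TCP at [194.134, -594.103, 214.661] pointing down, gripper open.
Joint ranges: [-3.1, 3.1], [-0.84, 2.19], [0.05, 2.79], [-1.13, 4.28], [0.06, 2.93], [-2.69, 2.69]. Speed limits (rad/s): [2.22, 2.22, 2.79, 3.14, 3.14, 3.14].

## Interface

Orientations are given as [roll, pitch, yaw] about the fixed x, y, z axes, in that order (R = Rz(yaw) Ry(pitch) Rx(roll)).
In Python, from cell import env, optics, job gives the robot as it stands.
- The arm moves only by the shell command python3 -m handwheel 'ROWS' [OPENING]. ROWS is JSON, a list of rows, each an object with "travel": the shift along the world's x, y, z in mm, a list of three; "roll": the turn about the world's z in degrees. In form: [{"travel": [dx, dy, dz], "roll": roll}, ...]. A call has 1 to 8 rows; each row is the pose to reach, as a shift and turn from the pose commanded when the call began; what a row does not reach only later rows make up. A row lasts 1/10 s, in which the tool goes at most 50 mm and 8.59 degrees, less where a joint would pass 70% of its speed; a pose out of reach is approached as far as the arm can. A call with a gripper value outside its range is refused whole. OPENING is the closure, from -1 (fully open) to 1 (shut), set as the call begins (- or left out, the last holds). The fingers move at their own pace and stop on an object; the grip force is fixed at half the most. Time passes only in rows, so rows that repeat a pose let the fingers close. It gives the time, the measured TCP pose, the force and the opening at its end, in the units of the state.
- env.state(): the state, without advancing time (a new reading comes with each control period).
- optics.read_camera(name): name is "scene" or "top" or "wrist"; returns the picture (384x512x3 uint8, red, green, blue); there is no depth.
- optics.camera_params(name): a dict with "fx", "fy", "cx", "cy" (pixels), "world_from_camera" (4x4, takes a point from camera to world coordinates). Camera axes: x right, y up, looking along -z (the intrinsics and any distortion apply to the point x, -y, -z); pixel columns grow to the right and rows downward; lengths in mm; the calibration is good to about 2 mm. The wrist camera is an equidistant fisheye: a pixel r from the principal point sees the ray r / f radians off the axis. A picture is of the moment at which its call begins: read the wrist's pose just before it. camera_params takes no time and is no camera call; for the wrist camera it gives the pose at the moment of the call.
- job.job_done(): hands the job in, once; it reports no verdict.
The state is a dict: "t": time; "joints": joint angles; "qvel": joint speeds; "tau": joint torques, N m; "eef_pos": TCP position; "tcp_rot": TCP orientation; "ft_force": force on the tool from outside, world axes, zero at the start; "moment": the same for the moment, N m; "opening": opening from 0.0 (shut) to 1.0 (fully open).
Only numpy, scipy, OpenCV 4.12 (cv2) and the standard library are available. Lean on these libraries where they do the work, as an engineer would, in place of code of your own. Each camera call takes 0.05 s, during which the arm holds its last target.

## Task

Pull the steel U-clamp up out of its wooden rest and set it astride the wooden pole on the stand, one leg down each side, with both legs through the two square holes of the plate under the pole. The plate may sit anywhere along its travel, so feel for the holes gently, then push the clamp down against its spring catches until the crown rests flat on the pole with the clamp upright, and let go; never push on it with more than about 25 N. Leave the other things on the table where they are.

Things in the scene. Friction and masses are not known exactly. Their poses are not given: they have to be found in the camera images.
- clamp: Loose steel U-clamp, 0.2 to 0.33 kg, at first upright in the rest. Origin: middle of the crown's underside; x along the crown, z up. Crown bar 74 x 14 x 16 mm high; on it a grip fin 30 (x) x 14 (y) mm rising to z = 46 mm: grip its flat faces, across y. Two round legs, 10 mm thick, at x = +-30 mm reach down to z = -74 mm, their ends bevelled over the last 3 mm to 7 mm across.
- leg_a_tip (a point): Lower end of the clamp's leg at clamp x = +30 mm.
- leg_b_tip (a point): Lower end of the clamp's leg at clamp x = -30 mm.
- rest: Fixed wooden block 100 (x) x 56 (y) x 70 mm high. Origin: centre of its underside. Two 14 mm square holes, 50 mm deep, 60 mm apart along its x, in which the clamp's legs stand loosely; the clamp comes straight up out of them.
- stand: Fixed steel stand, base 130 (x) x 170 (y) x 10 mm. Origin: centre of its underside, z up. It carries a fixed wooden pole, 40 mm thick and 190 mm long, along its y axis; the pole's top is at z = 98 mm. The clamp goes on with its x along the stand's x, either way round (5 mm free between each leg and the pole).
- plate_level (a point): Point of the stand at x = y = 0, z = 46 mm: top level of the aluminium plate under the pole, 8 mm thick, with an ear each side (x 15 to 45 mm, y beyond +-55 mm). One 12.5 mm square through hole in each ear, at x = +-30 mm, both at one y that is anywhere from -16 to +16 mm and not measured: find it by feel or sight. The plate is held stiffly along y (25 N moves it).
- pole_top (a point): Point of the stand at x = y = 0, z = 98 mm, on the pole's top: the clamp's origin is at this height when home, leg ends at stand z = 24 mm. Under each hole a spring catch rubs on the leg's outer side once the leg end is about 10 mm below the plate's top; getting past it takes about 7 to 14 N of push in all, more than the clamp's weight, and less after that.
- tape_green: Roll of tan tape lying flat, 100 mm across, 25 mm high; bystander. Origin under its centre.
- candle: Tan pillar candle, 61 mm across, 131 mm high; bystander. Origin under its centre.
- bead_jar: Jar of coloured beads with a red lid, 81 mm across, 141 mm high; bystander. Origin under its centre.
- clay_pot_b: Small clay pot, 75 mm across, 70 mm high; bystander. Origin under its centre.
- ribbon_pink: Spool of pink ribbon lying flat, 90 mm across, 28 mm high; bystander. Origin under its centre.

How it is judged (in metres and radians):
On the way, in this order (a step that is already met when the one before it is completed fails the run):
1. The clamp is lifted clear of the rest (leg ends above its top) (z of each of leg_a_tip, leg_b_tip in the frame of rest above 0.072 m), for 0.1 s.
2. Both legs are in the plate's holes, one each side of the pole, the crown still above the pole (z of each of leg_a_tip, leg_b_tip in the frame of stand below 0.042 m and z of clamp in the frame of stand above 0.102 m and x of clamp in the frame of stand between -0.008 and 0.008 m and y of clamp in the frame of stand between -0.022 and 0.022 m), for 0.05 s.
At the end, for the whole second after the job is handed in: The clamp stands upright (within 3.4 degrees) and still, released, astride the pole: origin within 6 mm of the pole's axis sideways and 22 mm of the stand's middle along it, crown within 2.5 mm of the pole, both leg ends below the plate (stand z under 30 mm) (z of clamp in the frame of stand below 0.1005 m and x of clamp in the frame of stand between -0.006 and 0.006 m and y of clamp in the frame of stand between -0.022 and 0.022 m and z of each of leg_a_tip, leg_b_tip in the frame of stand below 0.03 m and angle between clamp's own z axis and vertical below 0.06 rad and linear speed of clamp below 0.02 m/s); the robot touches nothing.
It fails at once if The clamp and the stand press on each other with more than 45 N in all (the squeeze of the catches, about 16 N, and a push of 25 N stay below this) (contact force between clamp and stand above 45 N).
It fails at once if A bystander is shifted by more than 20 mm (distance of any of tape_green, candle, bead_jar, clay_pot_b, ribbon_pink from where it was at the start of the episode above 0.02 m).
It also fails if it takes over 58 s, if anything falls off the work surface, if the arm or the gripper's body presses on something with over 40 N, if the wrist force passes 120 N, or if a joint passes its speed limit or range.

## Working session

There is one attempt and no reset: what is moved stays moved. The work goes in short steps, Python scripts to look and compute and a shell command to move; the robot and the scene stay as the last step left them, time stands still between calls to the robot, and variables do not carry over. Pictures are saved under pics/ and viewed, and the job is handed in when it is done.

```bash
ls; mkdir -p pics; python3 - <<'E'
from cell import env, optics, job
import cv2, numpy as np
print(env.state())
for n in ["scene","top","wrist"]:
    p=optics.camera_params(n); print(n,{k:(np.round(v,3).tolist() if not isinstance(v,float) else v) for k,v in p.items()})
    cv2.imwrite(f"pics/{n}0.png",optics.read_camera(n)[:,:,::-1])
E
```

```text
pics
{'t': 0.0, 'joints': array([-1.36059877e+00,  4.91592819e-01,  1.55944148e+00,  1.09638939e-05,
        1.09169849e+00, -1.05591158e-01]), 'qvel': array([-8.80636694e-05, -5.42401737e-04,  8.04402998e-04, -4.57159267e-04,
       -5.53574440e-04, -2.59265308e-04]), 'tau': array([ 9.54511706e-04, -6.12640285e+01, -2.58178854e+01,  6.92378869e-02,
        4.82811104e-02, -1.16517635e-04]), 'eef_pos': array([ 194.08319891, -593.85035514,  214.04382959]), 'tcp_rot': array([-1.68491585,  1.56965615,  1.77246046]), 'ft_force': array([-0.09490153, -0.38188443, -0.03432403]), 'moment': array([-0.00305254,  0.03758303, -0.02274843]), 'opening': 1.0009801344602458}
scene {'fx': 413.30154817421834, 'fy': 413.30154817421834, 'cx': 260.3412317680632, 'cy': 188.97902750351602, 'world_from_camera': [[-0.767, 0.397, -0.504, -98.367], [-0.641, -0.48, 0.598, 763.037], [-0.004, 0.782, 0.623, 934.276], [0.0, 0.0, 0.0, 1.0]]}
top {'fx': 484.97643908422344, 'fy': 484.97643908422344, 'cx': 256.51613591980185, 'cy': 190.40347364379102, 'world_from_camera': [[-0.022, 0.999, -0.045, 470.005], [-1.0, -0.021, 0.007, -34.65], [0.006, 0.045, 0.999, 1834.78], [0.0, 0.0, 0.0, 1.0]]}
wrist {'fx': 297.3186396354542, 'fy': 297.3186396354542, 'cx': 253.0246139464765, 'cy': 193.66720413701, 'world_from_camera': [[0.311, 0.919, 0.241, 261.404], [-0.95, 0.301, 0.078, -572.134], [-0.0, -0.254, 0.967, 382.291], [0.0, 0.0, 0.0, 1.0]]}
```

View pics/scene0.png

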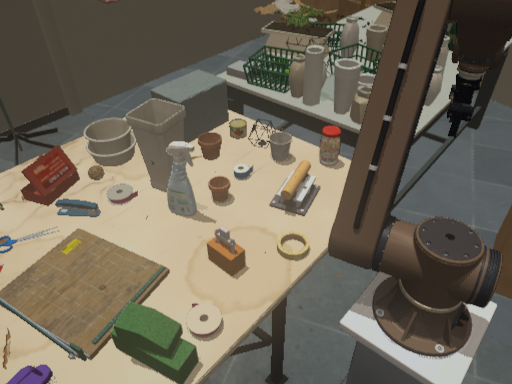

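View pics/top0.png

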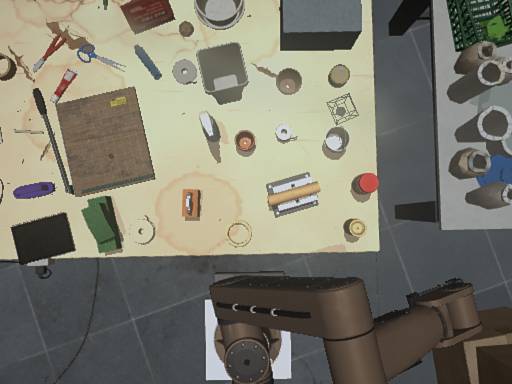

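View pics/wrist0.png

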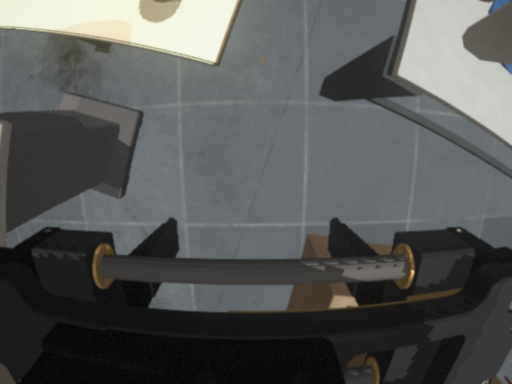

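The top view shows the orange rest with the clamp at about (191,204), and the stand with its tan pole at about (293,194). The candle is at (355,228), the jar at (367,184) and the tape ring at (239,234). The robot's right is image right.

```bash
cat > h.py <<'E'
from cell import env, optics, job
import cv2, numpy as np
from scipy.spatial.transform import Rotation as R
def rays(p,uv,fish=False):
    uv=np.atleast_2d(np.array(uv,float)); a=(uv[:,0]-p['cx'])/p['fx']; b=(uv[:,1]-p['cy'])/p['fy']
    if fish:
        t=np.hypot(a,b); s=np.where(t>1e-9,np.sin(t)/np.maximum(t,1e-9),1)
        d=np.c_[a*s,-b*s,-np.cos(t)]
    else: d=np.c_[a,-b,-np.ones(len(a))]
    T=np.array(p['world_from_camera']); d=d@T[:3,:3].T
    return T[:3,3],d/np.linalg.norm(d,axis=1)[:,None]
def onz(p,uv,z,fish=False):
    o,d=rays(p,uv,fish); z=np.broadcast_to(z,len(d)); return o+d*((z-o[2])/d[:,2])[:,None]
def proj(p,X,fish=False):
    T=np.array(p['world_from_camera']); X=np.atleast_2d(np.array(X,float)); c=(X-T[:3,3])@T[:3,:3]
    x,y,z=c[:,0],-c[:,1],-c[:,2]
    if fish:
        r=np.hypot(x,y); th=np.arctan2(r,z); k=th/np.maximum(r,1e-9); a,b=x*k,y*k
    else: a,b=x/z,y/z
    return np.c_[p['cx']+p['fx']*a,p['cy']+p['fy']*b]
def tri(obs):
    A=np.zeros((3,3));b=np.zeros(3)
    L=[]
    for p,uv,f in obs:
        o,d=rays(p,uv,f); d=d[0]; M=np.eye(3)-np.outer(d,d); A+=M;b+=M@o; L.append((o,M))
    X=np.linalg.solve(A,b); return X,[np.linalg.norm(M@(X-o)) for o,M in L]
def snap(name,fn):
    import pickle
    p=optics.camera_params(name); im=optics.read_camera(name)[:,:,::-1]
    cv2.imwrite('pics/'+fn+'.png',im); pickle.dump(p,open('pics/'+fn+'.pkl','wb')); return p,im
def load(fn):
    import pickle
    return pickle.load(open('pics/'+fn+'.pkl','rb')),cv2.imread('pics/'+fn+'.png')
def crop(fn,x0,y0,w,h,k,out):
    im=cv2.imread('pics/'+fn+'.png'); c=cv2.resize(im[y0:y0+h,x0:x0+w],None,fx=k,fy=k,interpolation=cv2.INTER_CUBIC); cv2.imwrite('pics/'+out+'.png',c)
E
python3 - <<'E'
from h import *
p=optics.camera_params('top')
print(onz(p,[(191,204),(293,194),(355,228),(367,184),(239,234),(245,142)],[70,98,131,141,25,70]).round())
s=env.state(); print(R.from_euler('xyz',s['tcp_rot']).as_matrix().round(3), R.from_euler('xyz',s['tcp_rot']).as_matrix().T@(np.array(optics.camera_params('wrist')['world_from_camera'])[:3,3]-s['eef_pos']))
crop('top0',160,160,160,120,5,'c1'); 
E
```

```text
[[ 505.  193.   70.]
 [ 532. -177.   98.]
 [ 407. -389.  131.]
 [ 560. -433.  141.]
 [ 390.   22.   25.]
 [ 727.   -8.   70.]]
[[-0.     0.311 -0.951]
 [ 0.001 -0.951 -0.311]
 [-1.    -0.001 -0.   ]] [-1.68178649e+02  6.79535335e-02 -7.07413184e+01]
```

View pics/c1.png

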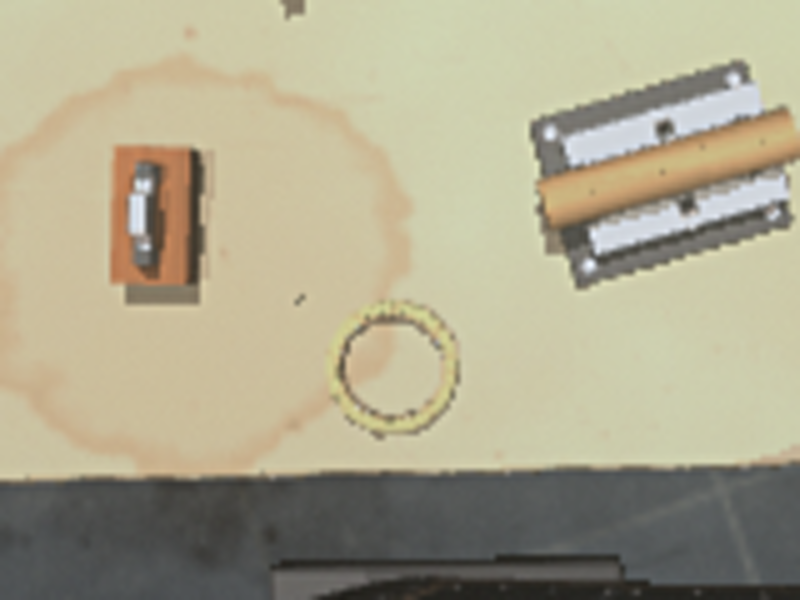

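```bash
python3 -m handwheel '[{"travel":[20,25,5],"roll":0},{"travel":[50,65,10],"roll":0},{"travel":[80,105,15],"roll":0},{"travel":[110,144,20],"roll":0},{"travel":[140,184,20],"roll":0},{"travel":[170,223,20],"roll":0},{"travel":[200,263,20],"roll":0},{"travel":[230,302,20],"roll":0}]'
python3 -m handwheel '[{"travel":[30,40,0],"roll":0},{"travel":[55,72,0],"roll":0},{"travel":[78,102,0],"roll":0},{"travel":[86,112,0],"roll":0},{"travel":[86,112,0],"roll":0},{"travel":[86,112,0],"roll":0}]'
python3 - <<'E'
from h import *
snap('wrist','w1')
E
```

```text
t: 0.95
eef_pos: [424.9, -290.3, 234.7]
tcp_rot: [1.296, 1.571, -1.53]
ft_force: [0.3, -1.5, 0.5]
opening: 1.0
t: 1.55
eef_pos: [509.6, -180.7, 234.5]
tcp_rot: [-0.129, 1.57, -2.955]
ft_force: [0.2, -0.1, 0.4]
opening: 1.001
```

View pics/w1.png

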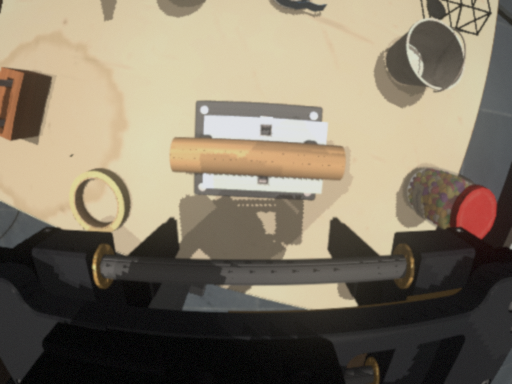

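The stand is centred at (262,150). The holes show dark at (266,130) above the pole and about (263,180) below it, and the pole runs from (172,153) to (344,162). I'll zoom in.

```bash
python3 - <<'E'
from h import *
crop('w1',160,90,200,120,4,'c2')
E
```

```text
(no output)
```

View pics/c2.png

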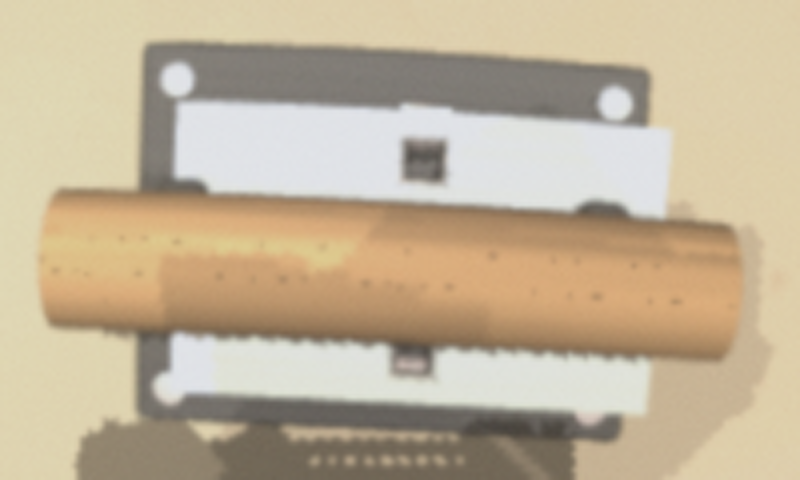

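```bash
python3 -m handwheel '[{"travel":[25,25,0],"roll":0},{"travel":[50,50,0],"roll":0},{"travel":[60,75,0],"roll":0},{"travel":[60,100,0],"roll":0},{"travel":[60,105,0],"roll":0},{"travel":[60,105,0],"roll":0}]'
python3 - <<'E'
from h import *
snap('wrist','w2')
crop('w2',160,90,200,150,4,'c3')
E
```

```text
t: 2.2
eef_pos: [569.8, -75.8, 234.8]
tcp_rot: [1.482, 1.57, -1.344]
ft_force: [-0.3, -0.4, -0.7]
opening: 0.999
```

View pics/w2.png

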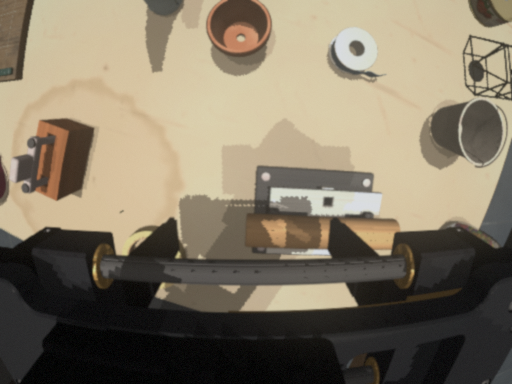

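The far hole shows at (328,201) in this second view. I'll triangulate it and go on to the rest.

```bash
python3 -m handwheel '[{"travel":[-15,35,0],"roll":-3},{"travel":[-35,80,0],"roll":-6},{"travel":[-55,120,0],"roll":-9},{"travel":[-75,165,0],"roll":-12},{"travel":[-90,205,0],"roll":-15},{"travel":[-105,235,0],"roll":-18},{"travel":[-110,246,0],"roll":-18},{"travel":[-110,246,0],"roll":-18}]'
python3 - <<'E'
from h import *
snap('wrist','w3')
crop('w2',220,150,180,110,4,'c3')
p1,_=load('w1');p2,_=load('w2')
crop('w3',180,60,160,120,5,'c4')
E
```

```text
t: 3.05
eef_pos: [460.2, 170.8, 234.9]
tcp_rot: [2.725, 1.57, -0.413]
ft_force: [0.3, -0.9, -1.2]
opening: 1.002
```

View pics/c3.png

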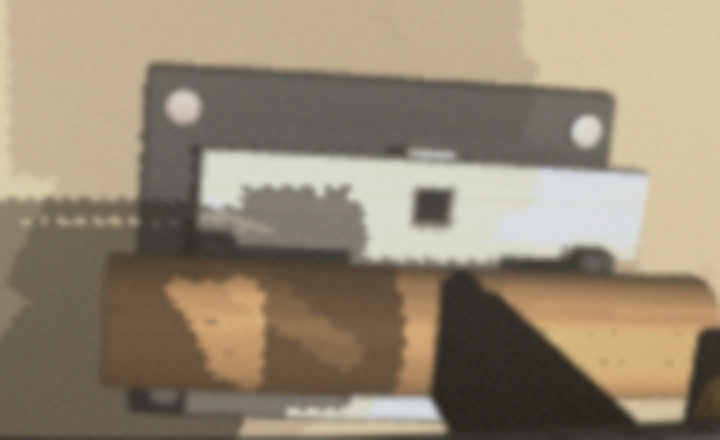

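View pics/w3.png

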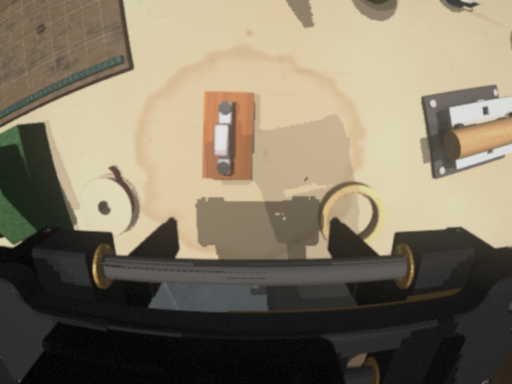

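View pics/c4.png

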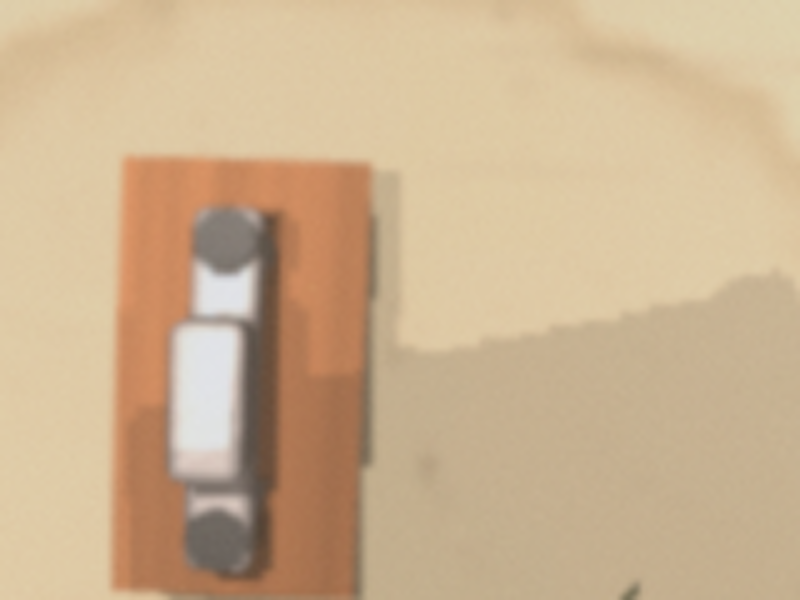

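The clamp fills the view around (222,138), with dark discs on the crown ends at about (225,108) and (223,168) and the fin top at about (221,140). I'll take a second view for its height.

```bash
python3 -m handwheel '[{"travel":[0,35,-20],"roll":0},{"travel":[0,70,-40],"roll":0},{"travel":[0,90,-50],"roll":0},{"travel":[0,90,-50],"roll":0},{"travel":[0,90,-50],"roll":0}]'
python3 - <<'E'
from h import *
snap('wrist','w4')
crop('w4',230,40,160,120,5,'c5')
E
```

```text
t: 3.6
eef_pos: [461.0, 259.5, 184.6]
tcp_rot: [1.023, 1.57, -2.117]
ft_force: [-0.3, -0.0, 0.4]
opening: 0.999
```

View pics/w4.png

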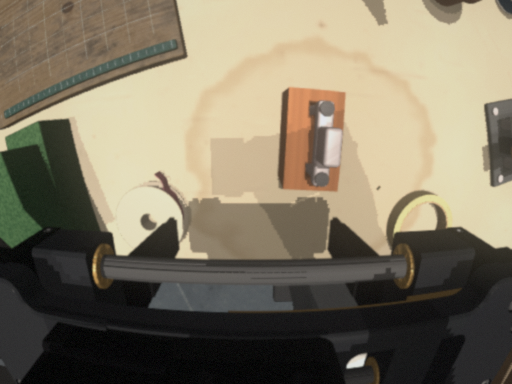

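View pics/c5.png

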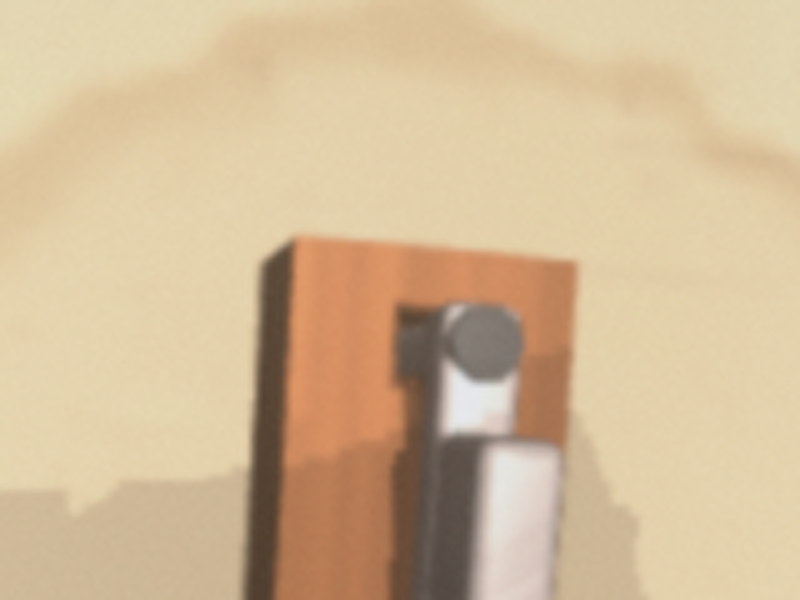

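```bash
python3 - <<'E'
from h import *
crop('w4',270,80,100,120,5,'c6')
E
```

```text
(no output)
```

View pics/c6.png

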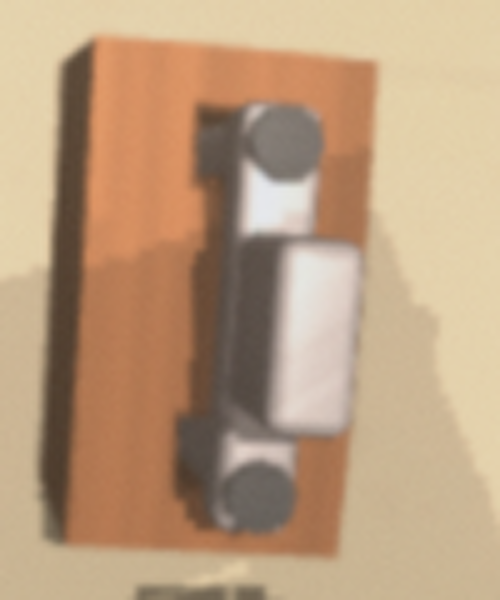

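```bash
python3 - <<'E'
from h import *
p1,p2,p3,p4=[load('w%d'%i)[0] for i in (1,2,3,4)]
pt=optics.camera_params('top')
f=lambda x,y,k,x0,y0:(x/k+x0-.5+.5/k,y/k+y0-.5+.5/k)
def T(n,*o):
    X,e=tri([(p,uv,ff) for p,uv,ff in o]); print(n,X.round(1),np.round(e,1)); return X
u=T('disc up',(p3,f(226,239,5,180,60),1),(p4,f(285,143,5,270,80),1))
l=T('disc low',(p3,f(218,541,5,180,60),1),(p4,f(259,496,5,270,80),1))
fin=T('fin',(p3,f(206,401,5,180,60),1),(p4,f(316,338,5,270,80),1))
print('clamp mid',(u+l)/2,'yaw',np.degrees(np.arctan2(*(u-l)[1::-1])),'sep',np.linalg.norm(u-l))
h=T('far hole',(p1,f(424,160,4,160,90),1),(p2,f(433,207,4,220,150),1))
T('far hole+top',(p1,f(424,160,4,160,90),1),(p2,f(433,207,4,220,150),1),(pt,f(665,128,5,160,160),0))
s1=T('studUL',(p1,f(177,79,4,160,90),1),(p2,f(184,106,4,220,150),1))
s2=T('studUR',(p1,f(615,103,4,160,90),1),(p2,f(587,130,4,220,150),1))
print('yaw studs',np.degrees(np.arctan2(*(s2-s1)[1::-1])))
print('LL stud z',onz(p1,[f(169,387,4,160,90),f(593,418,4,160,90)],s1[2],1))
# pole edges in w1: upper edge / lower edge
print(env.state()['tcp_rot'], R.from_euler('xyz',env.state()['tcp_rot']).as_matrix().round(3))
E
```

```text
disc up [541.1 198.4 108.3] [0.1 0.1]
disc low [480.7 200.6 107.6] [0.1 0.1]
fin [511.  199.6 135.8] [0. 0.]
clamp mid [510.85111623 199.49266614 107.95417742] yaw -2.0676426355484723 sep 60.443883622760346
far hole [ 567.7 -178.    43.9] [0.1 0.1]
far hole+top [ 567.2 -179.4   40.3] [1.4 0.2 1.5]
studUL [568.  -94.5  12.4] [0.1 0.1]
studUR [ 605.5 -233.3   12. ] [0.1 0.1]
yaw studs -74.87379377250133
LL stud z [[ 467.71338263 -121.4558126    12.37536344]
 [ 502.41397698 -262.652989     12.37536344]]
[ 2.31264324  1.57042581 -0.8282278 ] [[ 0.     0.001 -1.   ]
 [-0.    -1.    -0.001]
 [-1.     0.    -0.   ]]
```

Two-view results:

| Item | x | y | Height / other |
|---|---|---|---|
| Clamp | 511 | 199.5 | crown top 108–110, yaw −2.1° |
| Stand centre | 536 | −178 | yaw 15.1° |
| Far hole | 567.7 | −178 | z about 44, so hole y is about −8 in the stand frame |

Next I go to the grasp.

```bash
python3 -m handwheel '[{"travel":[20,-25,0],"roll":-1},{"travel":[40,-50,0],"roll":-2},{"travel":[50,-60,0],"roll":-2},{"travel":[50,-60,-20],"roll":-2},{"travel":[50,-60,-40],"roll":-2},{"travel":[50,-60,-60],"roll":-2},{"travel":[50,-60,-77],"roll":-2},{"travel":[50,-60,-78],"roll":-2}]'
python3 - <<'E'
from h import *
snap('wrist','w5')
E
```

```text
t: 4.45
eef_pos: [509.5, 199.9, 105.5]
tcp_rot: [0.319, 1.568, -2.856]
ft_force: [-0.2, -0.5, 0.6]
opening: 1.001
```

View pics/w5.png

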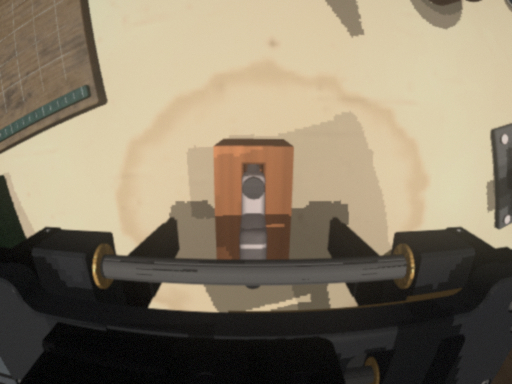

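The clamp sits centred between the fingers at u≈253, so I'll close on it.

```bash
python3 -m handwheel '[{"travel":[0,0,0],"roll":0},{"travel":[0,0,0],"roll":0},{"travel":[0,0,0],"roll":0},{"travel":[0,0,0],"roll":0},{"travel":[0,0,0],"roll":0},{"travel":[0,0,0],"roll":0},{"travel":[0,0,0],"roll":0}]' 1
python3 -m handwheel '[{"travel":[0,0,0],"roll":0},{"travel":[0,0,0],"roll":0},{"travel":[0,0,0],"roll":0}]'

```

```text
t: 5.2
eef_pos: [510.1, 200.9, 106.7]
tcp_rot: [2.3, 1.571, -0.874]
ft_force: [0.7, -0.2, -0.1]
opening: 0.466
t: 5.5
eef_pos: [510.1, 200.9, 106.6]
tcp_rot: [1.033, 1.571, -2.142]
ft_force: [-0.2, -0.6, -0.6]
opening: 0.218
```

```bash
python3 -m handwheel '[{"travel":[0,0,0],"roll":0},{"travel":[0,0,0],"roll":0},{"travel":[0,0,0],"roll":0},{"travel":[0,0,0],"roll":0}]'

```

```text
t: 5.9
eef_pos: [510.1, 200.9, 106.6]
tcp_rot: [1.113, 1.571, -2.062]
ft_force: [0.4, -0.8, 0.2]
opening: 0.146
```

```bash
python3 -m handwheel '[{"travel":[0,0,8],"roll":0},{"travel":[0,0,20],"roll":0},{"travel":[0,0,35],"roll":0},{"travel":[0,0,55],"roll":0},{"travel":[0,0,75],"roll":0},{"travel":[0,0,95],"roll":0},{"travel":[0,0,115],"roll":0},{"travel":[0,0,125],"roll":0}]'
python3 -m handwheel '[{"travel":[0,0,0],"roll":0},{"travel":[0,0,0],"roll":0}]'
python3 - <<'E'
from h import *
snap('wrist','w6'); snap('scene','s6')
crop('s6',160,140,200,150,4,'c7')
E
```

```text
t: 6.7
eef_pos: [510.4, 201.0, 234.1]
tcp_rot: [-2.886, 1.568, 0.223]
ft_force: [0.3, -0.2, -3.7]
opening: 0.147
t: 6.9
eef_pos: [509.8, 200.8, 231.3]
tcp_rot: [0.433, 1.57, -2.742]
ft_force: [0.5, -0.8, -3.7]
opening: 0.147
```

View pics/w6.png

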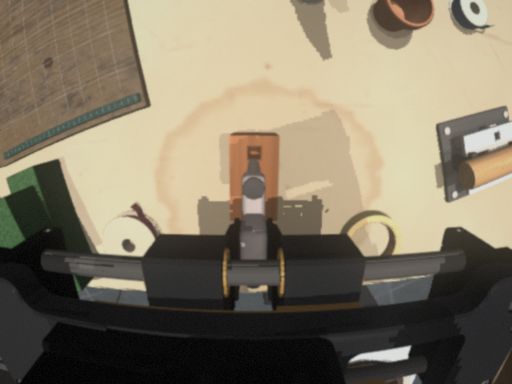

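View pics/c7.png

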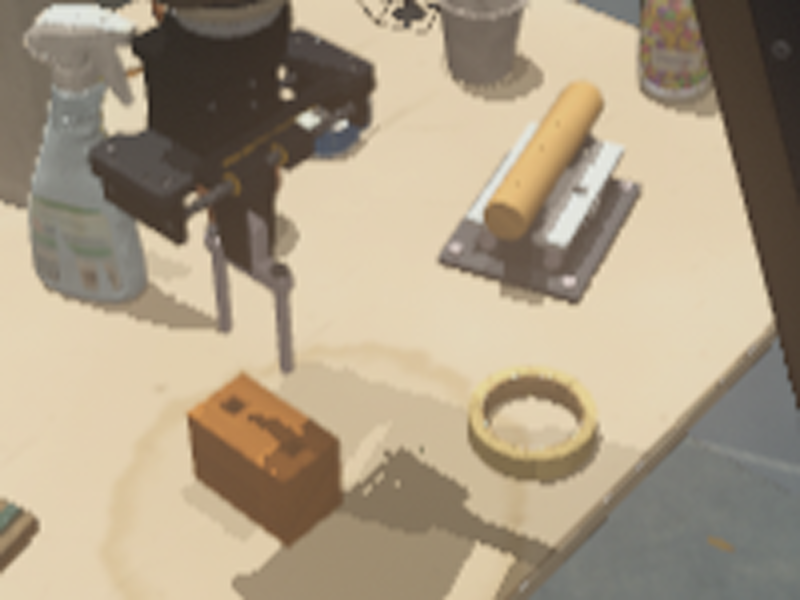

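The clamp is lifted clear, about 3.7 N on the wrist, with the legs hanging straight down. I'll carry it over the stand.

```bash
python3 -m handwheel '[{"travel":[2,-20,0],"roll":1},{"travel":[5,-60,0],"roll":3},{"travel":[8,-105,0],"roll":5},{"travel":[11,-150,0],"roll":7},{"travel":[14,-195,0],"roll":9},{"travel":[17,-240,0],"roll":11},{"travel":[20,-285,0],"roll":13},{"travel":[23,-325,0],"roll":15}]'
python3 -m handwheel '[{"travel":[2,-30,0],"roll":1},{"travel":[4,-50,0],"roll":2},{"travel":[5,-60,0],"roll":2},{"travel":[5,-62,0],"roll":2},{"travel":[5,-62,0],"roll":2},{"travel":[5,-62,0],"roll":2}]'
python3 - <<'E'
from h import *
snap('wrist','w7'); snap('scene','s7')
s=env.state(); M=R.from_euler('xyz',s['tcp_rot']).as_matrix(); print(s['eef_pos'],M.round(3))
crop('w7',170,100,180,140,4,'c8')
crop('s7',210,100,160,120,5,'c9')
E
```

```text
t: 7.8
eef_pos: [532.7, -126.2, 230.8]
tcp_rot: [-0.465, 1.569, 2.906]
ft_force: [0.8, 0.8, -3.2]
opening: 0.148
t: 8.4
eef_pos: [538.1, -185.1, 231.6]
tcp_rot: [-0.901, 1.57, 2.504]
ft_force: [-0.1, 0.3, -2.7]
opening: 0.148
[ 538.17504619 -185.16278427  231.75660518] [[ 0.     0.261 -0.965]
 [ 0.    -0.965 -0.261]
 [-1.     0.    -0.   ]]
```

View pics/c8.png

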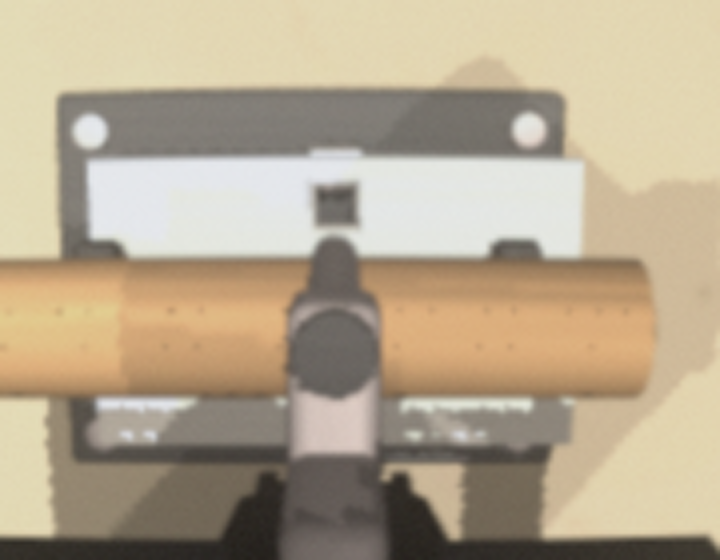

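View pics/c9.png

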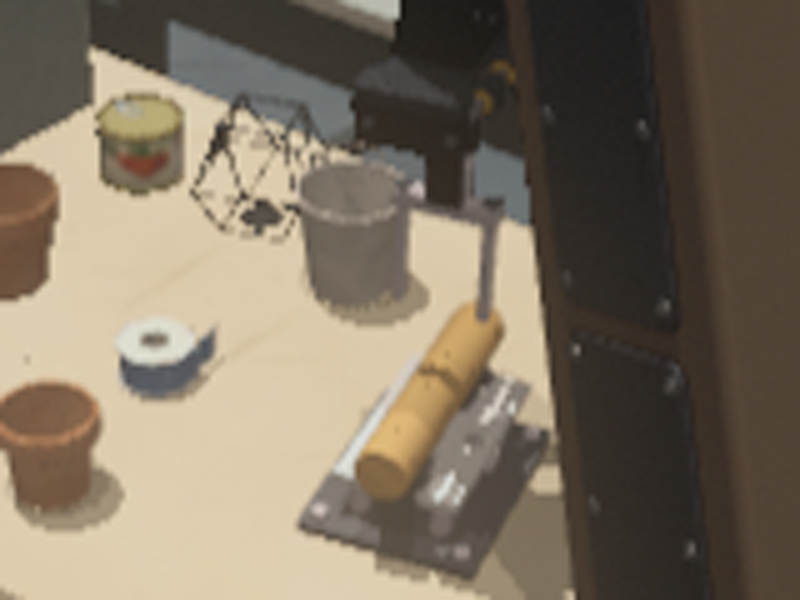

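```bash
python3 - <<'E'
from h import *
p,_=load('w7'); c=np.array([536,-178.]); th=np.radians(15.1); e=np.array([np.cos(th),np.sin(th)]); n=np.array([-e[1],e[0]])
f=lambda x,y,k=4,x0=170,y0=100:(x/k+x0-.5+.5/k,y/k+y0-.5+.5/k)
fr=lambda X:(np.round([(X[:2]-t)@e,(X[:2]-t)@n],1))
t=np.array([538.17,-185.16])
print('rel TCP: disc', [fr(onz(p,f(335,353),z,1)[0]) for z in (231.7+1.5,231.7+4)])
for z in (44,46): print('hole',fr(onz(p,f(335,204),z,1)[0]))
print('holecorners',[fr(onz(p,f(*q),46,1)[0]) for q in [(313,183),(357,183),(357,226),(315,226)]])
print('tip edge',[fr(onz(p,f(335,238),z,1)[0]) for z in (231.7-12.5-71,)], [fr(onz(p,f(x,258),231.7-12.5-73,1)[0]) for x in (313,356)])
a=onz(p,f(90,131),12,1)[0];b=onz(p,f(529,130),12,1)[0]
print('studs',fr(a),fr(b),np.degrees(np.arctan2(*(b-a)[1::-1]))+90)
# pole centre: upper/lower silhouette
print('pole silh', [fr(onz(p,f(200,y),78,1)[0]) for y in (259,396)],[fr(onz(p,f(500,y),78,1)[0]) for y in (259,396)])
X,er=tri([(load('w1')[0],f(424,160,4,160,90),1),(load('w2')[0],f(433,207,4,220,150),1),(p,f(335,204),1)]); print(X,er,fr(X))
E
```

```text
rel TCP: disc [array([30.5, -0.3]), array([31.1, -0.3])]
hole [30.8 -0.5]
hole [31.  -0.5]
holecorners [array([37.3,  6. ]), array([37.3, -7.1]), array([24.4, -7.1]), array([24.4,  5.4])]
tip edge [array([35.2, -0.4])] [array([30.5,  4.3]), array([30.5, -4.9])]
studs [52.2 79.9] [ 52.3 -64. ] 15.124831601867186
pole silh [array([19.5, 36.6]), array([-19.5,  37.5])] [array([ 19.7, -45.9]), array([-19.4, -47.2])]
[ 567.86850909 -177.81062728   44.3860354 ] [np.float64(0.24847439875079647), np.float64(0.06862858048933618), np.float64(0.2553072868974889)] [30.6 -0.6]
```

The wrist view puts the leg end at (30.5, −0.3) and the hole at (30.9, −0.5) in the tool's horizontal frame, so they line up within 0.5 mm. The pole is centred too. I'll descend to just above the plate.

```bash
python3 -m handwheel '[{"travel":[0,0,-10],"roll":0},{"travel":[0,0,-28],"roll":0},{"travel":[0,0,-46],"roll":0},{"travel":[0,0,-64],"roll":0},{"travel":[0,0,-78],"roll":0},{"travel":[0,0,-87],"roll":0},{"travel":[0,0,-90],"roll":0},{"travel":[0,0,-90],"roll":0}]'
python3 -m handwheel '[{"travel":[0,0,0],"roll":0},{"travel":[0,0,0],"roll":0}]'
python3 - <<'E'
from h import *
snap('wrist','w8'); print(env.state()['eef_pos'],env.state()['ft_force'])
crop('w8',170,120,180,130,4,'c10')
E
```

```text
t: 9.3
eef_pos: [538.1, -186.0, 141.4]
tcp_rot: [-0.523, 1.57, 2.883]
ft_force: [0.2, -1.0, -3.2]
opening: 0.147
t: 9.5
eef_pos: [538.4, -186.2, 142.3]
tcp_rot: [2.349, 1.57, -0.529]
ft_force: [-0.9, -0.2, -2.7]
opening: 0.145
[ 538.3520973  -186.18090729  142.24817144] [-0.74009023 -0.1706182  -2.82011431]
```

View pics/c10.png

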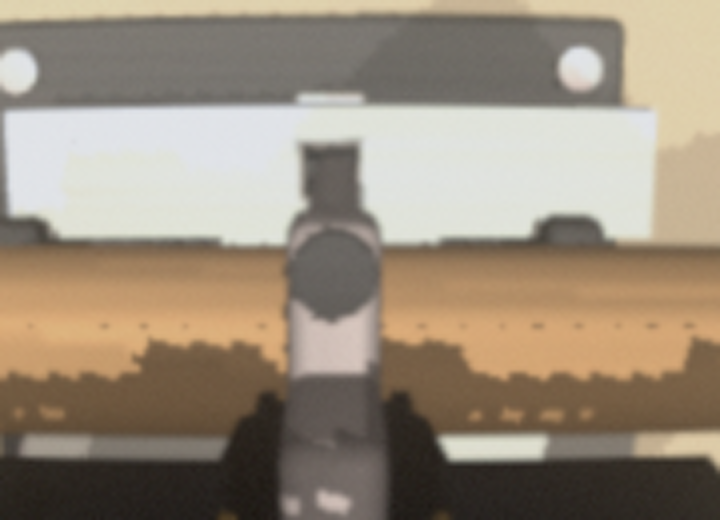

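```bash
python3 - <<'E'
from h import *
p,_=load('w8'); th=np.radians(15.1); e=np.array([np.cos(th),np.sin(th)]); n=np.array([-e[1],e[0]])
f=lambda x,y,k=4,x0=170,y0=120:(x/k+x0-.5+.5/k,y/k+y0-.5+.5/k)
t=np.array([538.35,-186.18]); fr=lambda X:(np.round([(X[:2]-t)@e,(X[:2]-t)@n],1))
print('disc',fr(onz(p,f(333,274),144.5,1)[0]),'hole edges',[fr(onz(p,f(x,y),46,1)[0]) for x,y in [(301,143),(360,143),(304,185),(358,185)]])
print('studs',fr(onz(p,f(16,71),12,1)[0]),fr(onz(p,f(581,68),12,1)[0]))
E
```

```text
disc [30.6 -0.2] hole edges [array([37. ,  6.9]), array([37. , -6.3]), array([27.4,  6.3]), array([27.4, -5.9])]
studs [52.2 80.8] [ 52.5 -63.2]
```

The offset is still only about 0.45 mm. I'll shift by 0.4 mm and lower gently while feeling for the plate.

```bash
python3 -m handwheel '[{"travel":[-0.1,0.4,-2],"roll":0},{"travel":[-0.1,0.4,-4],"roll":0},{"travel":[-0.1,0.4,-5.5],"roll":0},{"travel":[-0.1,0.4,-7],"roll":0},{"travel":[-0.1,0.4,-8],"roll":0},{"travel":[-0.1,0.4,-8],"roll":0}]'
python3 -m handwheel '[{"travel":[0,0,-1],"roll":0},{"travel":[0,0,-2],"roll":0},{"travel":[0,0,-2],"roll":0}]'
python3 -m handwheel '[{"travel":[0,0,-1],"roll":0},{"travel":[0,0,-2],"roll":0},{"travel":[0,0,-2],"roll":0}]'

```

```text
t: 10.15
eef_pos: [538.0, -185.7, 133.5]
tcp_rot: [-0.458, 1.571, 2.947]
ft_force: [-0.8, -0.1, -3.3]
opening: 0.148
t: 10.45
eef_pos: [538.0, -185.7, 131.5]
tcp_rot: [-0.082, 1.571, -2.961]
ft_force: [-0.2, -1.1, -2.8]
opening: 0.143
t: 10.75
eef_pos: [538.0, -185.7, 129.5]
tcp_rot: [-0.258, 1.571, -3.136]
ft_force: [0.4, -0.2, -2.8]
opening: 0.145
```

```bash
python3 -m handwheel '[{"travel":[0,0,-1],"roll":0},{"travel":[0,0,-2],"roll":0},{"travel":[0,0,-2],"roll":0}]'
python3 -m handwheel '[{"travel":[0,0,-1],"roll":0},{"travel":[0,0,-2],"roll":0},{"travel":[0,0,-2],"roll":0}]'
python3 -m handwheel '[{"travel":[0,0,-1],"roll":0},{"travel":[0,0,-2],"roll":0},{"travel":[0,0,-2],"roll":0}]'

```

```text
t: 11.05
eef_pos: [537.9, -185.7, 127.5]
tcp_rot: [-0.4, 1.571, 3.005]
ft_force: [-0.9, -0.2, -2.1]
opening: 0.145
t: 11.35
eef_pos: [538.0, -185.7, 125.5]
tcp_rot: [-0.388, 1.571, 3.017]
ft_force: [0.5, -0.1, -3.0]
opening: 0.149
t: 11.65
eef_pos: [538.0, -185.7, 123.5]
tcp_rot: [-0.216, 1.571, -3.094]
ft_force: [1.3, -0.6, -2.9]
opening: 0.146
```

The legs are inside the holes with no contact force. Now the catches, 1 mm at a time.

```bash
python3 -m handwheel '[{"travel":[0,0,-0.5],"roll":0},{"travel":[0,0,-1],"roll":0},{"travel":[0,0,-1],"roll":0}]'
python3 -m handwheel '[{"travel":[0,0,-0.5],"roll":0},{"travel":[0,0,-1],"roll":0},{"travel":[0,0,-1],"roll":0}]'
python3 -m handwheel '[{"travel":[0,0,-0.5],"roll":0},{"travel":[0,0,-1],"roll":0},{"travel":[0,0,-1],"roll":0}]'

```

```text
t: 11.95
eef_pos: [538.0, -185.7, 122.6]
tcp_rot: [0.803, 1.571, -2.076]
ft_force: [0.4, -0.6, -3.8]
opening: 0.142
t: 12.25
eef_pos: [538.0, -185.7, 121.6]
tcp_rot: [0.226, 1.571, -2.652]
ft_force: [0.7, -0.7, -3.3]
opening: 0.147
t: 12.55
eef_pos: [538.0, -185.7, 120.6]
tcp_rot: [0.469, 1.571, -2.409]
ft_force: [-1.1, -0.0, -3.0]
opening: 0.15
```

```bash
python3 -m handwheel '[{"travel":[0,0,-0.5],"roll":0},{"travel":[0,0,-1],"roll":0},{"travel":[0,0,-1],"roll":0}]'
python3 -m handwheel '[{"travel":[0,0,-0.5],"roll":0},{"travel":[0,0,-1],"roll":0},{"travel":[0,0,-1],"roll":0}]'
python3 - <<'E'
from h import *
snap('wrist','w9'); crop('w9',170,120,180,130,4,'c11')
E
```

```text
t: 12.85
eef_pos: [538.0, -185.7, 119.7]
tcp_rot: [1.348, 1.571, -1.53]
ft_force: [-0.2, 0.6, -1.8]
opening: 0.149
t: 13.15
eef_pos: [538.1, -185.8, 118.9]
tcp_rot: [2.211, 1.57, -0.667]
ft_force: [-0.9, -0.3, 2.2]
opening: 0.144
```

View pics/c11.png

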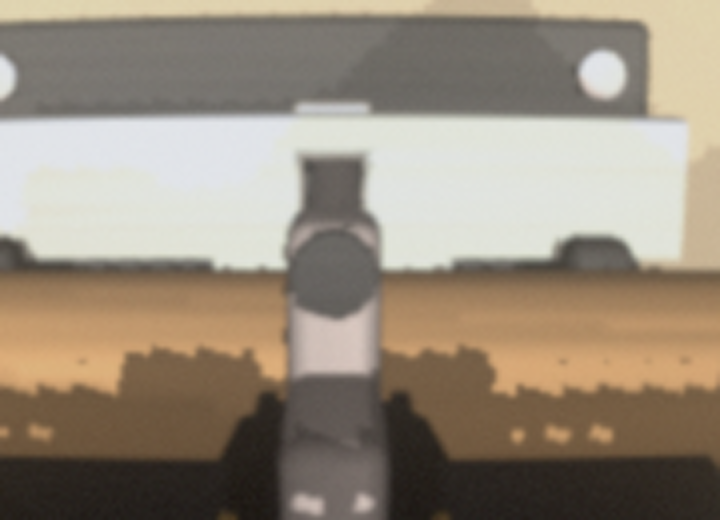

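The force turned to about +5 N over the free weight, as expected at the catches. I'll keep pushing in small steps.

```bash
python3 -m handwheel '[{"travel":[0,0,-0.5],"roll":0},{"travel":[0,0,-1],"roll":0},{"travel":[0,0,-1],"roll":0}]'
python3 -m handwheel '[{"travel":[0,0,-0.5],"roll":0},{"travel":[0,0,-0.5],"roll":0}]'
python3 -m handwheel '[{"travel":[0,0,-0.5],"roll":0},{"travel":[0,0,-0.5],"roll":0}]'

```

```text
t: 13.5
eef_pos: [538.2, -185.8, 118.2]
tcp_rot: [2.329, 1.57, -0.55]
ft_force: [-3.9, 0.1, 6.8]
opening: 0.147
t: 13.7
eef_pos: [538.3, -185.8, 118.0]
tcp_rot: [2.388, 1.57, -0.491]
ft_force: [-2.7, 0.4, 10.2]
opening: 0.148
t: 13.9
eef_pos: [538.4, -185.9, 117.7]
tcp_rot: [2.431, 1.569, -0.447]
ft_force: [-3.8, -0.4, 12.8]
opening: 0.146
```

The sideways −3.8 N says the far leg is rubbing first, so I'll ease back 0.6 mm along the crown and go on.

```bash
python3 -m handwheel '[{"travel":[-0.3,-0.1,0],"roll":0},{"travel":[-0.6,-0.1,0],"roll":0}]'
python3 -m handwheel '[{"travel":[0,0,-0.4],"roll":0},{"travel":[0,0,-0.4],"roll":0}]'

```

```text
t: 14.1
eef_pos: [538.0, -186.0, 117.7]
tcp_rot: [2.522, 1.569, -0.357]
ft_force: [-2.1, 0.5, 10.6]
opening: 0.145
t: 14.3
eef_pos: [538.1, -186.0, 117.2]
tcp_rot: [2.479, 1.569, -0.399]
ft_force: [-0.4, 0.2, 9.1]
opening: 0.144
```

```bash
python3 -m handwheel '[{"travel":[0,0,-0.5],"roll":0},{"travel":[0,0,-1],"roll":0},{"travel":[0,0,-1],"roll":0}]'
python3 -m handwheel '[{"travel":[0,0,-0.5],"roll":0},{"travel":[0,0,-1],"roll":0},{"travel":[0,0,-1],"roll":0}]'

```

```text
t: 14.6
eef_pos: [538.0, -186.1, 116.0]
tcp_rot: [2.354, 1.569, -0.525]
ft_force: [-1.2, -1.6, 4.1]
opening: 0.144
t: 14.9
eef_pos: [537.7, -186.1, 114.4]
tcp_rot: [2.211, 1.57, -0.667]
ft_force: [-0.3, -2.3, 3.4]
opening: 0.141
```

The catches are passed and the force has dropped. Now on to the pole.

```bash
python3 -m handwheel '[{"travel":[0,0,-0.5],"roll":0},{"travel":[0,0,-1],"roll":0},{"travel":[0,0,-1],"roll":0}]'
python3 -m handwheel '[{"travel":[0,0,-0.5],"roll":0},{"travel":[0,0,-1],"roll":0},{"travel":[0,0,-1],"roll":0}]'
python3 -m handwheel '[{"travel":[0,0,-0.5],"roll":0},{"travel":[0,0,-1],"roll":0},{"travel":[0,0,-1],"roll":0}]'

```

```text
t: 15.2
eef_pos: [537.5, -185.9, 113.1]
tcp_rot: [1.978, 1.57, -0.9]
ft_force: [0.2, -1.5, 2.0]
opening: 0.149
t: 15.5
eef_pos: [537.4, -185.8, 112.1]
tcp_rot: [0.405, 1.571, -2.473]
ft_force: [1.4, -0.4, 1.6]
opening: 0.15
t: 15.8
eef_pos: [537.4, -185.7, 111.1]
tcp_rot: [-0.593, 1.571, 2.812]
ft_force: [-0.0, -0.2, 1.0]
opening: 0.147
```

```bash
python3 -m handwheel '[{"travel":[0,0,-0.5],"roll":0},{"travel":[0,0,-1],"roll":0},{"travel":[0,0,-1],"roll":0}]'
python3 -m handwheel '[{"travel":[0,0,-0.5],"roll":0},{"travel":[0,0,-1],"roll":0},{"travel":[0,0,-1],"roll":0}]'

```

```text
t: 16.1
eef_pos: [537.4, -185.7, 110.5]
tcp_rot: [2.741, 1.571, -0.137]
ft_force: [-0.9, 0.1, 6.3]
opening: 0.147
t: 16.4
eef_pos: [537.5, -185.7, 110.4]
tcp_rot: [2.448, 1.57, -0.43]
ft_force: [-2.5, 1.2, 17.5]
opening: 0.145
```

A hard stop at TCP z = 110.4, matching the expected 98 + 12.5. I'll relax the push and check before letting go.

```bash
python3 -m handwheel '[{"travel":[0,0,0.6],"roll":0},{"travel":[0,0,1],"roll":0},{"travel":[0,0,1],"roll":0}]'
python3 - <<'E'
from h import *
snap('wrist','w10'); snap('scene','s10')
p,im=load('s10'); crop('s10',230,140,140,100,5,'c12'); crop('w10',170,120,180,130,4,'c13')
E
```

```text
t: 16.7
eef_pos: [537.4, -185.7, 110.5]
tcp_rot: [2.81, 1.571, -0.068]
ft_force: [0.1, 0.2, 7.2]
opening: 0.141
```

View pics/c12.png

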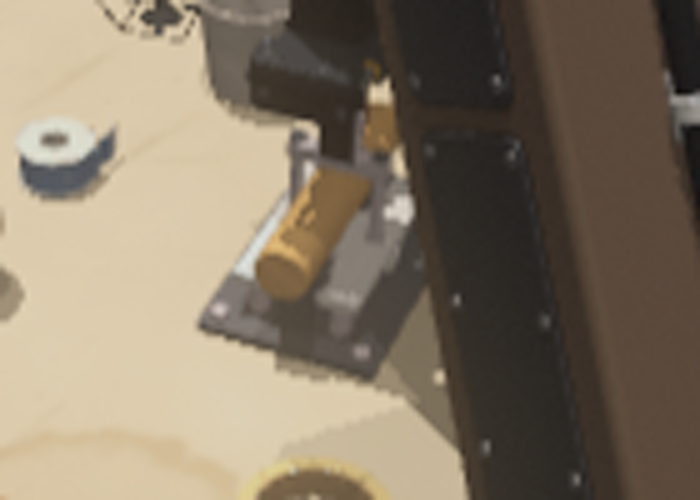

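View pics/c13.png

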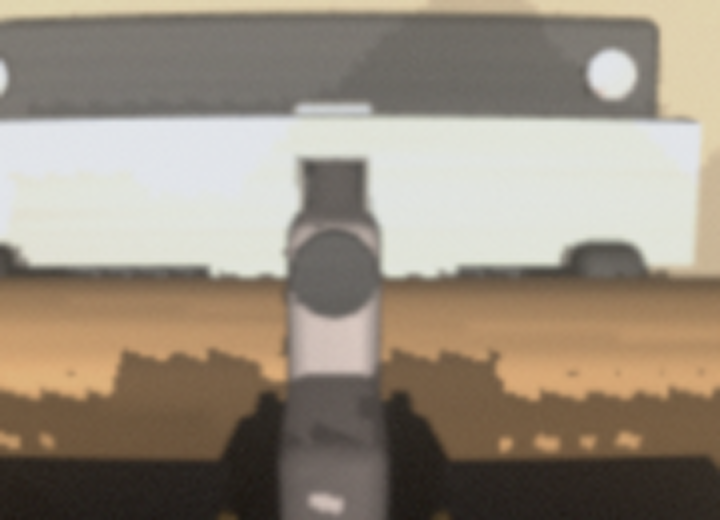

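The clamp is astride the pole with the crown down on it (leg at (333,272) in the crop, in the hole). I'll release.

```bash
python3 -m handwheel '[{"travel":[0,0,0.4],"roll":0},{"travel":[0,0,0.4],"roll":0},{"travel":[0,0,0.4],"roll":0},{"travel":[0,0,0.4],"roll":0},{"travel":[0,0,0.4],"roll":0},{"travel":[0,0,0.4],"roll":0},{"travel":[0,0,0.4],"roll":0},{"travel":[0,0,0.4],"roll":0}]' -1
python3 -m handwheel '[{"travel":[0,0,0],"roll":0},{"travel":[0,0,0],"roll":0},{"travel":[0,0,0],"roll":0},{"travel":[0,0,0],"roll":0}]'
python3 -m handwheel '[{"travel":[0,0,10],"roll":0},{"travel":[0,0,30],"roll":0},{"travel":[0,0,55],"roll":0},{"travel":[0,0,85],"roll":0},{"travel":[0,0,115],"roll":0},{"travel":[0,0,130],"roll":0},{"travel":[0,0,130],"roll":0},{"travel":[0,0,130],"roll":0}]'
python3 - <<'E'
from h import *
snap('wrist','w11'); crop('w11',160,90,200,150,4,'c14')
E
```

```text
t: 17.6
eef_pos: [537.4, -185.8, 110.7]
tcp_rot: [1.257, 1.571, -1.621]
ft_force: [-0.1, 1.0, -0.0]
opening: 0.761
t: 18.0
eef_pos: [537.4, -185.8, 110.7]
tcp_rot: [1.701, 1.571, -1.177]
ft_force: [-0.5, 0.0, 0.9]
opening: 0.996
t: 18.8
eef_pos: [537.2, -185.7, 240.6]
tcp_rot: [1.955, 1.571, -0.923]
ft_force: [0.5, 0.3, 0.2]
opening: 1.001
```

View pics/c14.png

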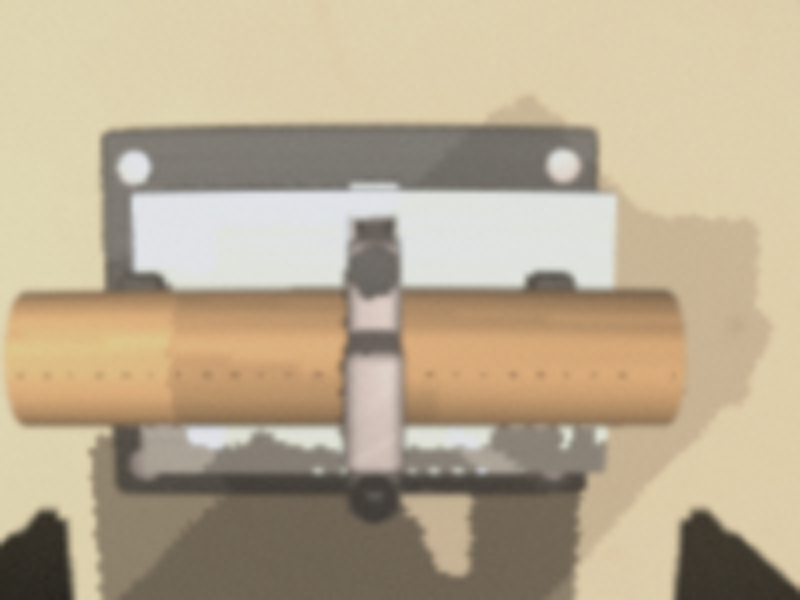

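The clamp stands free astride the pole, discs at (374,270) and (374,497) in the crop. A second view will check its height and tilt.

```bash
python3 -m handwheel '[{"travel":[-5,30,0],"roll":0},{"travel":[-10,60,0],"roll":0},{"travel":[-15,80,0],"roll":0},{"travel":[-15,80,0],"roll":0},{"travel":[-15,80,0],"roll":0}]'
python3 - <<'E'
from h import *
snap('wrist','w12'); crop('w12',220,90,200,150,4,'c15'); snap('scene','s12'); crop('s12',230,140,140,100,5,'c16')
E
```

```text
t: 19.35
eef_pos: [522.5, -105.9, 240.1]
tcp_rot: [-0.32, 1.57, 3.086]
ft_force: [-0.3, -0.4, 1.1]
opening: 0.997
```

View pics/c15.png

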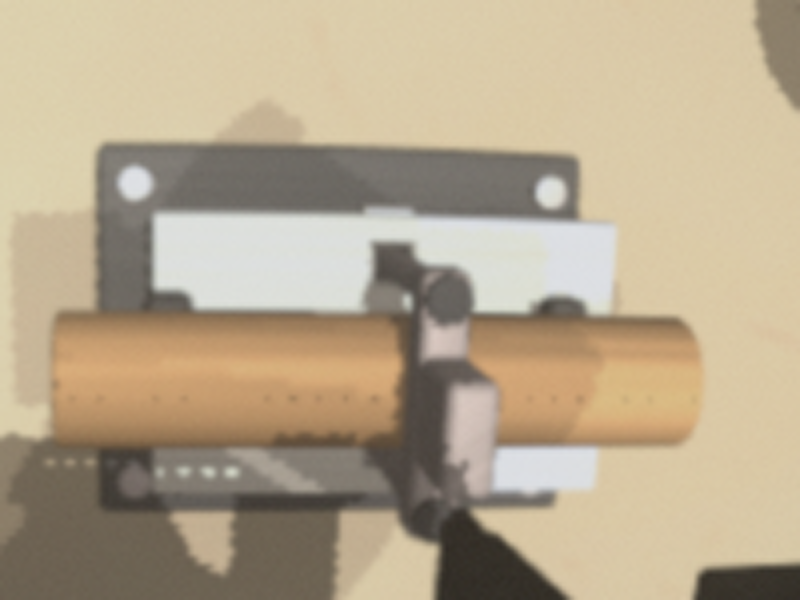

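View pics/c16.png

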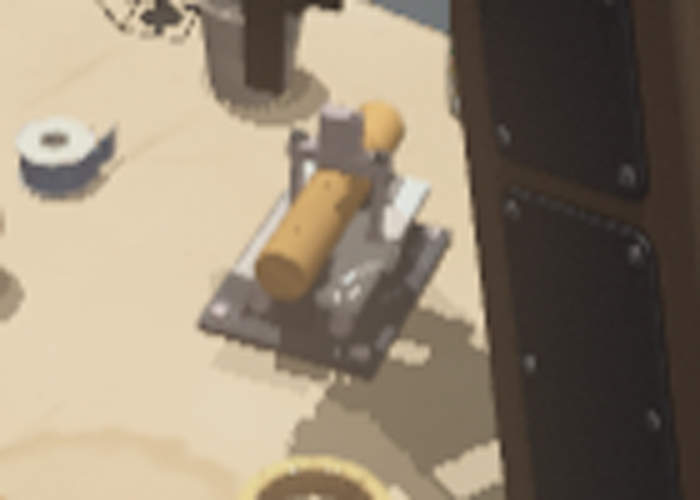

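```bash
python3 - <<'E'
from h import *
a,b=load('w11')[0],load('w12')[0]
f=lambda x,y,x0,y0,k=4:(x/k+x0-.5+.5/k,y/k+y0-.5+.5/k)
u,e1=tri([(a,f(374,270,160,90),1),(b,f(447,297,220,90),1)])
l,e2=tri([(a,f(374,497,160,90),1),(b,f(429,519,220,90),1)])
c=np.array([536,-178]);th=np.radians(15.1);A=np.array([[np.cos(th),np.sin(th)],[-np.sin(th),np.cos(th)]])
print(u,l,e1,e2,'tilt deg',np.degrees(np.arcsin((u-l)[2]/60)),'stand xy',A@(((u+l)/2)[:2]-c), 'crown underside', (u+l)[2]/2-16)
g,e=tri([(a,f(374,348,160,90),1),(b,f(473,385,220,90),1)]);print('fin far top',g,e)
E
```

```text
[ 567.17746635 -178.03603774  110.58920199] [ 507.64400184 -194.10172875  107.15228296] [np.float64(0.20996447289240577), np.float64(0.20996447289262699)] [np.float64(0.08207696377996522), np.float64(0.08207696377997316)] tilt deg 3.283813416260572 stand xy [-0.73995531 -8.15778853] crown underside 92.87074247394814
fin far top [ 552.26952111 -181.91374819  139.64908939] [np.float64(0.9267195453549142), np.float64(0.9267195453548361)]
```

The near disc was half hidden in both views, so that 3.3° tilt and the underside height of 92.9 mm aren't reliable: the pole top is at 98. I'll look again from two clear places with a wider baseline.

```bash
python3 -m handwheel '[{"travel":[-20,10,0],"roll":0},{"travel":[-40,20,0],"roll":0},{"travel":[-55,25,0],"roll":0},{"travel":[-60,25,0],"roll":0},{"travel":[-60,25,0],"roll":0},{"travel":[-60,25,0],"roll":0}]'
python3 - <<'E'
from h import *
snap('wrist','w13')
E
python3 -m handwheel '[{"travel":[0,-35,0],"roll":0},{"travel":[0,-75,0],"roll":0},{"travel":[0,-115,0],"roll":0},{"travel":[0,-150,0],"roll":0},{"travel":[0,-180,0],"roll":0},{"travel":[0,-190,0],"roll":0},{"travel":[0,-190,0],"roll":0},{"travel":[0,-190,0],"roll":0}]'
python3 - <<'E'
from h import *
snap('wrist','w14'); a=cv2.imread('pics/w13.png'); b=cv2.imread('pics/w14.png'); cv2.imwrite('pics/c17.png',np.vstack([a[40:240],b[40:240]]))
E
```

```text
t: 20.05
eef_pos: [463.2, -81.5, 240.7]
tcp_rot: [2.405, 1.57, -0.474]
ft_force: [0.5, -0.2, 0.2]
opening: 1.002
t: 20.9
eef_pos: [462.5, -270.1, 240.4]
tcp_rot: [-1.059, 1.57, 2.346]
ft_force: [0.0, -0.6, 0.4]
opening: 1.003
```

View pics/c17.png

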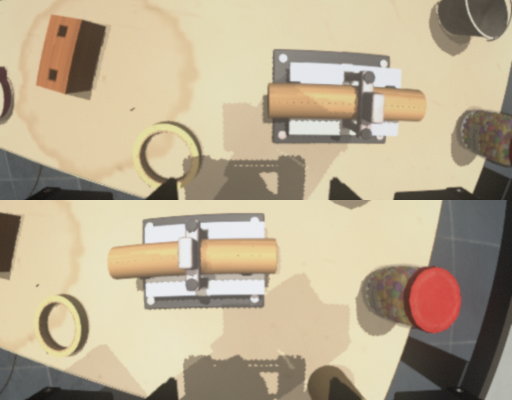

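```bash
python3 - <<'E'
from h import *
crop('w13',310,90,100,110,6,'c18'); crop('w14',140,40,100,120,6,'c19')
a=cv2.imread('pics/c18.png');b=cv2.imread('pics/c19.png')
crop('w14',150,50,100,100,5,'z');crop('w13',320,90,100,100,5,'y')
cv2.imwrite('pics/c20.png',cv2.resize(np.hstack([cv2.imread('pics/y.png')[:,100:500],cv2.imread('pics/z.png')[:,:400]]),None,fx=1,fy=1))
E
```

```text
(no output)
```

View pics/c18.png

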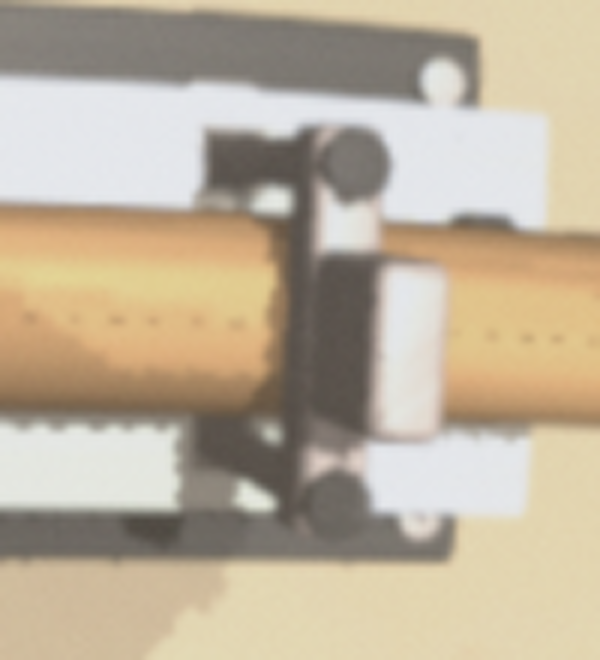

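View pics/c19.png

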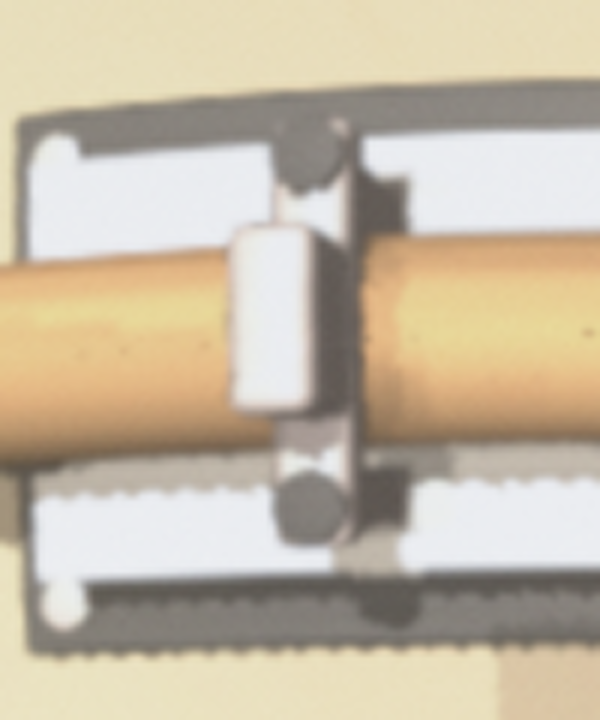

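```bash
python3 - <<'E'
from h import *
a,b=load('w13')[0],load('w14')[0]
f=lambda x,y,x0,y0,k=6:(x/k+x0-.5+.5/k,y/k+y0-.5+.5/k)
F=lambda x,y:f(x,y,310,90); G=lambda x,y:f(x,y,140,40)
u,e1=tri([(a,F(354,164),1),(b,G(309,152),1)])
l,e2=tri([(a,F(336,502),1),(b,G(310,509),1)])
t,e3=tri([(a,F(409,350),1),(b,G(272,319),1)])
c=np.array([536,-178]);th=np.radians(15.1);A=np.array([[np.cos(th),np.sin(th)],[-np.sin(th),np.cos(th)]])
m=(u+l)/2
print(u,l,t,e1,e2,e3,'roll about y deg',np.degrees(np.arcsin((u-l)[2]/60)),'stand xy',A@(m[:2]-c),'fin-top offset',A@(t-m)[:2],t[2]-m[2])
pl,e=tri([(a,F(419,517),1),(b,G(65,604),1)]); print(pl,e)
E
```

```text
[ 567.41445572 -178.04405848  112.26593897] [ 509.17160017 -193.62536718  112.22305576] [ 538.25676968 -185.95253904  139.37832996] [np.float64(0.18340414763683863), np.float64(0.18340414763680185)] [np.float64(0.2599624905208517), np.float64(0.2599624905208648)] [np.float64(0.36997709938492923), np.float64(0.3699770993849518)] roll about y deg 0.040950443554589856 stand xy [ 0.17287771 -8.16154492] fin-top offset [-0.06570062 -0.10431254] 27.133832596111716
[ 505.4951138  -177.15923828  183.06557605] [np.float64(10.777718609816823), np.float64(10.777718609816906)]
```

Both discs are now in clear view. The crown is level to 0.04°, its top is at 112.2 (114 nominal, with the same −2 mm bias seen at the rest), and the clamp sits at stand (0.2, −8.2).

```bash
python3 - <<'E'
from cell import job,env
print(env.state()['t'],env.state()['ft_force']); print(job.job_done())
E
```

```text
20.95 [ 1.25194798 -0.06998503 -1.07751486]
the job is handed in; nothing more can be done
None
```

The clamp is set astride the pole with both legs through the plate and released. I handed the job in at about 21 s, and no verdict was reported.

- **Carry and fit:** I lifted the clamp out of the rest and lined it up by sight with the holes, at stand y ≈ −8 mm. I then lowered it in small steps.
- **Push on the catches:** At the catches the wrist read +12.8 N, about 16 N of push counting the clamp's weight. I eased the clamp back 0.6 mm along the crown before it passed them.
- **Seating:** It came to a hard stop at TCP z = 110.4 with the wrist reading +17.5 N. Allowing for the clamp's roughly 3 N weight, that is about 20 N of push, under the 25 N limit.
- **Last checks that agreed:** A two-view measurement put the clamp at stand x = 0.2 mm, y = −8.2 mm, with the crown level to 0.04° and the fin centred over it. The gripper was open and well clear, with about 1 N on the wrist. In the pictures I took, the rest, tape and jar look undisturbed, but I did not re-measure how far any bystander moved.
- **Checks that disagreed:**
  - An earlier view pair, with the near crown end partly hidden, gave a 3.3° tilt and a crown underside of 92.9 mm, below the pole's top. The clear views replaced it.
  - Camera heights read about 2 mm low throughout (crown top 112.2 against 114 expected), the same as at the rest.
  - One stud match in the last script was mispaired and I ignored it.

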